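# Hang the belt guard back on the polisher

### The arm

A 7-joint arm with a two-finger parallel gripper is mounted at the origin on the work surface. World frame = base frame: x ahead of the robot, y to its left, z up, the work surface at z = 0. Lengths are in m, angles in rad, forces in N, time in s.
With the tool pointing down it reaches from about 0.425 to 0.975 m from the base axis. Payload 16.7 kg.
Tool frame: the origin (TCP) lies at the very end of the fingers, on their centre line; the grasp point (between the pads) lies 19 mm behind it; z points along the fingers, x is the direction in which the jaws open and shut, and the axes are right-handed (so a half turn about z gives the same grasp; the last joint's range is limited). The gripper opens to 85 mm and grips with 20 to 120 N. Pads are 22 mm wide; open, the fingers measure 114 mm over their backs; the gripper's body (76 mm by 85 mm) begins 54 mm behind the grasp point. The pads swing forward as they close: fully open they stand 13 mm farther back than shut.
Start: joints at [1.121, 0.426, 0.074, 1.606, -0.034, 1.111, -0.067], TCP at [0.2, -0.645, 0.193] pointing down, gripper open.
Joint ranges: [-2.85, 2.85], [-0.5, 2.14], [-1.23, 1.37], [0.21, 2.46], [-1.02, 4.16], [0.16, 2.05], [-2.73, 2.73]. Speed limits (rad/s): [1.89, 1.89, 2.39, 2.39, 3.01, 3.01, 3.01].

### API

Orientations are given as a rotation vector (axis times angle).
In Python, from plant import robot gives the robot as it stands. The module is installed in compiled form; this text tells all that it offers.
- The arm moves only by the tool jog_arm, never from a script. Its argument "commands" is a list of rows, each a list of 3 entries, a list of its own where there are three numbers: the shift along the tool's x, y, z in units of 30 mm (1.0 is 30 mm), then the turn, a rotation vector about the tool's x, y, z in units of 6 degrees (1.0 is 6 degrees), then the gripper's target within -1 to 1 (shut at 1, half-way at 0, fully open at -1). In form: [[[tx, ty, tz], [wx, wy, wz], gripper], ...]. A call has 1 to 10 rows; each row shifts and turns the commanded pose from where the row before left it, along the tool's axes as they then stand; what a row does not reach is not made up. A row lasts 1/10 s, in which the tool goes at most 50 mm and 8.59 degrees, less where a joint would pass 70% of its speed; a pose out of reach is approached as far as the arm can. A call is refused whole if a number of a shift passes 1 or a number of a turn 1, either way. A call with a gripper value outside its range is refused whole. The fingers move at their own pace and stop on an object; the grip force is fixed at half the most. Time passes only in rows, so rows that do not move let the fingers close. It gives the time, the measured TCP pose, the force and the opening at its end, in the units of the state.
- robot.get_state(): the state, without advancing time (a new reading comes with each control period).
- robot.snapshot(name): name is "scene" or "top" or "wrist"; returns a dict with "frame" (420x560x3 uint8, red, green, blue), "fovy" (degrees; the focal length in pixels is half the picture's height over the tangent of half this angle, whatever the lens; pixels are square), "cx", "cy" (the principal point, pixels), "origin" and "rotation" of the camera in the world. Camera axes: x right, y up, looking along -z (the intrinsics and any distortion apply to the point x, -y, -z); pixel columns grow to the right and rows downward; lengths in m; the calibration is good to about 2 mm. A picture is of the moment at which its call begins. There is no depth.
- robot.job_done(): hands the job in, once; it reports no verdict.
The state is a dict: "t": time; "joint_pos": joint angles; "qd": joint speeds; "joint_torque": joint torques, N m; "ee_pos": TCP position; "tool_rot": TCP orientation; "ft_force": force on the tool from outside, world axes, zero at the start; "moment": the same for the moment, N m; "opening": finger opening in m.
Only numpy, scipy, OpenCV 4.12 (cv2) and the standard library are available. Lean on these libraries where they do the work, as an engineer would, in place of code of your own. Each camera call takes 0.05 s, during which the arm holds its last target.

### The job

The belt guard of the bench polisher is parked on the guard rack. Squeeze the thumb tabs of its two sprung hinge pins together to lift it off the rack, then drop it into the polisher's hinge cheeks and let both pins spring fully out into the cheek holes, so that the guard hangs there, locked, in front of the belt. Work gently: do not wrench the guard against either hinge, and leave the other things on the bench where they are.

Things in the scene. Friction and masses are not known exactly. Their poses are not given: they have to be found in the camera images.
- guard: Belt guard: green louvred sheet-steel door, 178 mm wide, 0.3 to 0.42 kg. Origin: middle of its hinge line; z up, x out of its face, y along the hinge line. The sheet hangs 8 to 120 mm below the hinge line, x -12 to 3 mm (handle and lower hem further out). Along the hinge line two round 8 mm steel pins, each sprung outwards, stick out beyond the sides.
- guard_tabs (a point): Middle between the two thumb tabs, 22 mm above the hinge line. Tabs: upright, 18 mm wide in x, top 34 mm above hinge line, one per pin at either side of the middle in y; outer faces 62 mm apart at rest, 35 mm squeezed to the stops (4 N each at first, 10 N at the stop; grip with 20 to 40 N, this also carries the guard). Spring tubes beside them: fingertips stay 9 mm above the hinge line.
- pin_l_tip (a point): Outer end (nose chamfered 1.5 mm) of the pin on the guard's +y side: guard y = 105 mm sprung fully out, 91.5 mm fully drawn. Pin and tab move as one.
- pin_r_tip (a point): The same on the guard's -y side (guard y = -105 mm out, -91.5 mm drawn).
- rack: Guard rack bolted to the bench: dark foot plate, two uprights, two steel hinge cheeks. Origin on the bench below its hinge line; z up, y along the hinge line, x to the open side (which side of the bench it is on varies). The guard starts hung here, both axes alike, pins in the cheek holes.
- rack_hinge (a point): Middle of the rack's hinge line, 165 mm above the bench. Cheek inner faces at y = +-94 mm, each cheek 27 mm wide in x, 18 mm thick, from 16 mm below to 55 mm above the hinge line. Drawn pins clear the cheeks by 2.5 mm a side; undrawn pins cannot be lifted out.
- polisher: Bench polisher: grey base plate, motor and cloth wheel on the robot's side, green belt case 204 mm wide and 151 mm high with two pulleys and a belt in its open front, 20 mm behind the hinge line, a rubber buffer on each side edge that the guard leans on; two steel hinge cheeks in front. Origin on the bench below its hinge line; z up, y along the hinge line, x out of the open front (which side of the bench it is on varies).
- polisher_hinge (a point): Hinge middle, 179 mm above the bench, if the cheeks (as on the rack) stood highest in their bolt slots. They stand there or up to 34 mm lower: the true hinge line must be felt. Inner face of each: upright groove 11 mm wide, 5 mm deep, flared open top; at its foot a catch hole, roof 5.5 mm above and floor 4 mm below the hinge line. A pin let out to 96-98 mm slides down the groove onto that floor and can spring home.
- wrench: Open-ended wrench lying flat; bystander, leave alone. Origin at its underside.
- driver: Screwdriver lying flat; bystander, leave alone. Origin at its underside.
- screws: Clear jar of screws, 75 mm tall; bystander, leave alone. Origin at its underside.
- spray: Spray can, 150 mm tall; bystander, leave alone. Origin at its underside.
- tape: Tape measure, 62 mm tall; bystander, leave alone. Origin at its underside.
- compound_bar: Bar of polishing compound, 100 x 42 x 32 mm; bystander, leave alone. Origin at its underside.
- socket: Steel socket, 26 mm across, 30 mm tall; bystander, leave alone. Origin at its underside.
- mug: White mug, 92 mm tall; bystander, leave alone. Origin at its underside.
There are look-alikes about, which are no part of the job. There is more than one size of the guard; the job needs the larger.

How it is judged:
By the outcome, as a careful person would: the job done as asked, in the order asked, and still so for the second after the job is handed in, with the robot touching nothing.
It also fails if it takes over 51 s, if anything falls off the work surface, if the arm or the gripper's body presses on something with over 40 N, if the wrist force passes 120 N, or if a joint passes its speed limit or range.

## Working session

There is one attempt and no reset: what is moved stays moved. The work goes in short steps, Python scripts to look and compute and a tool call to move; the robot and the scene stay as the last step left them, time stands still between calls to the robot, and variables do not carry over. Pictures are saved under pics/ and viewed, and the job is handed in when it is done.

Besides the shell and the picture viewer there is one more tool, called after "Emit:" as name(argument=value, ...) on one line, values as JSON. jog_arm: Moves the arm, as the interface text tells. Its arguments: {"type":"object","properties":{"commands":{"type":"array"}},"required":["commands"]}

```bash
mkdir -p pics; ls
cat > h.py <<'E'
import numpy as np, cv2
from plant import robot
from scipy.spatial.transform import Rotation as R
def snap(n,f):
    s=robot.snapshot(n); cv2.imwrite('pics/'+f,cv2.cvtColor(s['frame'],cv2.COLOR_RGB2BGR)); np.save('pics/'+f+'.npy',s,allow_pickle=True); return s
def load(f): return np.load('pics/'+f+'.npy',allow_pickle=True).item()
def proj(s,p):
    p=np.atleast_2d(p); f=210/np.tan(np.radians(s['fovy'])/2)
    c=(p-np.array(s['origin']))@np.array(s['rotation'])
    return np.c_[s['cx']+f*c[:,0]/-c[:,2], s['cy']-f*c[:,1]/-c[:,2]]
def ray(s,u,v):
    f=210/np.tan(np.radians(s['fovy'])/2)
    d=np.array([(u-s['cx'])/f,-(v-s['cy'])/f,-1.]); d=np.array(s['rotation'])@d
    return np.array(s['origin']),d/np.linalg.norm(d)
def atz(s,u,v,z):
    o,d=ray(s,u,v); return o+d*(z-o[2])/d[2]
def tri(obs):
    A=np.zeros((3,3));b=np.zeros(3)
    for s,u,v in obs:
        o,d=ray(s,u,v);P=np.eye(3)-np.outer(d,d);A+=P;b+=P@o
    x=np.linalg.solve(A,b)
    return x,[np.linalg.norm((np.eye(3)-np.outer(ray(s,u,v)[1],ray(s,u,v)[1]))@(x-ray(s,u,v)[0])) for s,u,v in obs]
E
python3 - <<'E'
from h import *
for n in ['scene','top','wrist']:
    s=snap(n,n+'0.png'); print(n,{k:(np.round(v,4).tolist() if k!='frame' else 0) for k,v in s.items()})
print(robot.get_state())
E
```

```text
pics
scene {'frame': 0, 'fovy': 49.3177, 'cx': 277.0181, 'cy': 204.3868, 'origin': [1.4412, 0.206, 0.7591], 'rotation': [0.7008, 0.8665, 1.6629]}
top {'frame': 0, 'fovy': 49.4485, 'cx': 279.6672, 'cy': 215.7113, 'origin': [0.482, 0.0001, 1.6], 'rotation': [0.0225, -0.025, -1.5917]}
wrist {'frame': 0, 'fovy': 59.3172, 'cx': 272.4009, 'cy': 210.1906, 'origin': [0.2734, -0.6224, 0.3738], 'rotation': [-0.2579, 0.1924, -1.2602]}
{'t': 0.15, 'joint_pos': array([ 1.12047477,  0.42659387,  0.0738639 ,  1.60646356, -0.03409103,
        1.11080917, -0.06709714]), 'qd': array([ 7.48743791e-05, -1.48002617e-03,  1.55627576e-03, -1.72271560e-03,
       -4.63682140e-04,  1.88621064e-03,  1.71017174e-03]), 'joint_torque': array([ 3.62498758e-03, -9.50316668e+01,  3.76351655e+00, -4.63766527e+01,
        1.94034597e-02,  7.71593652e-03,  1.09120862e-05]), 'ee_pos': array([ 0.19986628, -0.64435157,  0.19196646]), 'tool_rot': array([-2.52876715e+00,  1.86321155e+00,  1.35077897e-03]), 'ft_force': array([0.65274967, 0.22689206, 0.27380701]), 'moment': array([-0.07033713,  0.00767772, -0.00067595]), 'opening': 0.08541574934089131}
```

```bash
sed -i "s/    s=robot.snapshot(n);/    s=robot.snapshot(n); s['rotation']=R.from_rotvec(s['rotation']).as_matrix();/" h.py
python3 - <<'E'
from h import *
for n in ['scene','top','wrist']:
    im=cv2.imread(f'pics/{n}0.png'); s=load(n+'0.png'); s['rotation']=R.from_rotvec(s['rotation']).as_matrix(); np.save(f'pics/{n}0.png.npy',s)
    print(n,s.keys(),proj(s,[0,0,0]),proj(s,[.2,-.645,.193]))
E
```

```text
scene dict_keys(['frame', 'fovy', 'cx', 'cy', 'origin', 'rotation']) [[315.70571984 153.46573739]] [[112.33217035 102.13358823]]
top dict_keys(['frame', 'fovy', 'cx', 'cy', 'origin', 'rotation']) [[282.05498678 368.22920793]] [[491.29278804 317.00403532]]
wrist dict_keys(['frame', 'fovy', 'cx', 'cy', 'origin', 'rotation']) [[-380.83302644  173.95785917]] [[272.75498095 247.47764909]]
```

View pics/scene0.png

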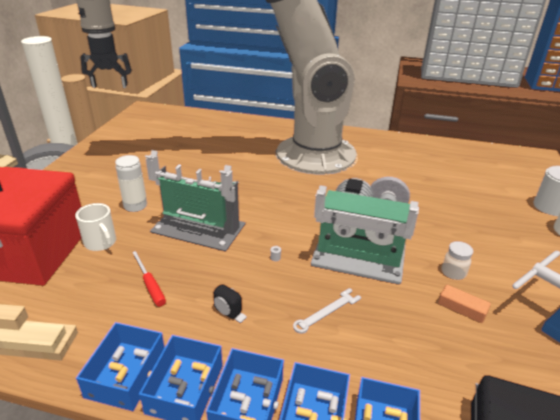

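View pics/top0.png

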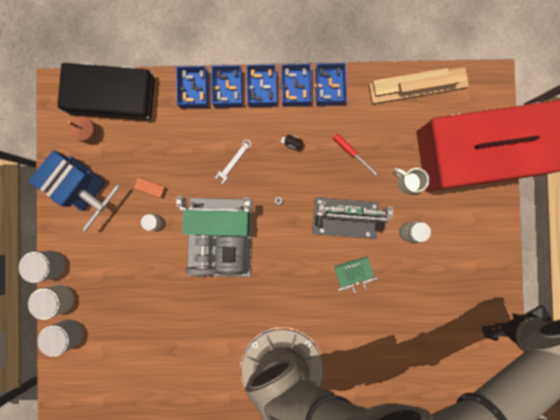

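View pics/wrist0.png

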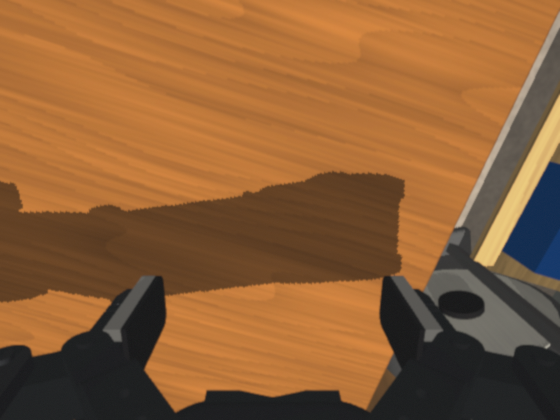

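Run:
```python
from h import *
t=cv2.imread('pics/top0.png'); s=cv2.imread('pics/scene0.png')
a=cv2.resize(t[185:295,170:270],None,fx=4,fy=4,interpolation=cv2.INTER_CUBIC)
b=cv2.resize(t[185:295,305:405],None,fx=4,fy=4,interpolation=cv2.INTER_CUBIC)
cv2.imwrite('pics/c1.png',np.hstack([a,b]))
a=cv2.resize(s[140:250,140:250],None,fx=5,fy=5,interpolation=cv2.INTER_CUBIC)
cv2.imwrite('pics/c2.png',a)
b=cv2.resize(s[170:280,305:425],None,fx=5,fy=5,interpolation=cv2.INTER_CUBIC)
cv2.imwrite('pics/c3.png',b)
```

```text
(no output)
```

View pics/c1.png

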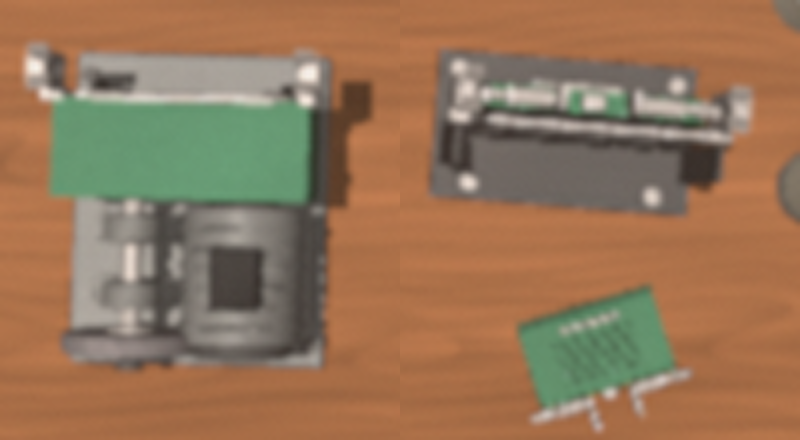

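View pics/c2.png

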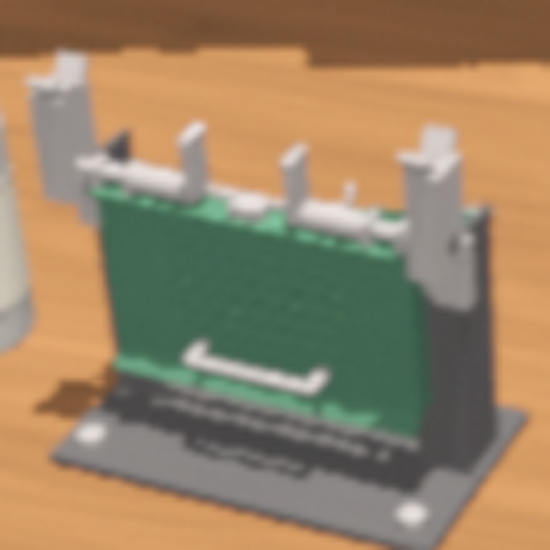

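View pics/c3.png

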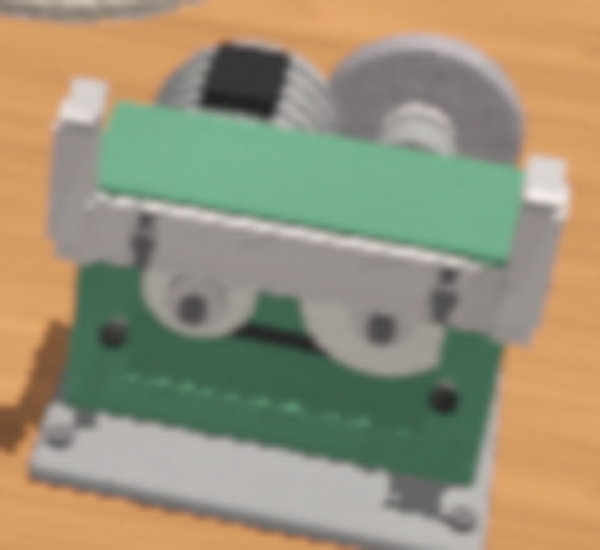

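Run:
```python
from h import *
t=load('top0.png'); s=load('scene0.png')
C=lambda x,y:(t,305+(x-400)/4,185+y/4); S=lambda x,y:(s,140+x/5,140+y/5)
P=lambda x,y:(t,170+x/4,185+y/4); Q=lambda x,y:(s,305+x/5,170+y/5)
print('rack')
for n,a,b in [('plateTL',C(440,50),S(437,547)),('plateTR',C(695,70),S(52,458)),('cheekL',C(463,85),S(437,135)),('cheekR',C(740,95),S(70,65)),]:
    print(n,tri([a,b]))
print('plate z8',atz(*C(440,50),.008),atz(*C(695,70),.008),atz(*C(431,195),.008),atz(*C(685,214),.008))
print('tabs scene at z',[atz(*S(*p),.199) for p in [(193,127),(295,150)]])
print('polisher')
for n,a,b in [('plateTL',P(80,52),Q(485,548)),('plateTR',P(330,58),Q(35,478)),('caseFL',P(52,95),Q(502,262)),('caseFR',P(312,103),Q(97,193)),('caseBL',P(52,192),Q(520,170)),('caseBR',P(312,202),Q(118,105)),('cheekL',P(38,50),Q(547,160)),('cheekR',P(310,60),Q(87,85))]:
    print(n,tri([a,b]))
print(robot.get_state()['tool_rot'])
```

```text
rack
plateTL (array([ 0.59083272, -0.12623661,  0.00432106]), [np.float64(0.001839723520043588), np.float64(0.0018397235200436899)])
plateTR (array([ 0.56925175, -0.35168404, -0.00074571]), [np.float64(0.0004231335917355202), np.float64(0.0004231335917352646)])
cheekL (array([ 0.54978704, -0.12804425,  0.22318152]), [np.float64(0.0008948375062010923), np.float64(0.0008948375062010724)])
cheekR (array([ 0.53546826, -0.33107953,  0.2243493 ]), [np.float64(0.005189108550304106), np.float64(0.0051891085503040935)])
plate z8 [ 0.59111708 -0.12770984  0.008     ] [ 0.5689412  -0.35015968  0.008     ] [ 0.46465078 -0.11690081  0.008     ] [ 0.4434372  -0.33796949  0.008     ]
tabs scene at z [array([ 0.5354216 , -0.26252784,  0.199     ]), array([ 0.54283232, -0.20555362,  0.199     ])]
polisher
plateTL (array([0.59799693, 0.30984644, 0.01444986]), [np.float64(0.0018505645862357614), np.float64(0.001850564586235775)])
plateTR (array([ 0.5889105 ,  0.09356603, -0.00060572]), [np.float64(0.002191444875617552), np.float64(0.0021914448756175783)])
caseFL (array([0.55453175, 0.30010939, 0.14893466]), [np.float64(0.0044447358167287706), np.float64(0.004444735816728857)])
caseFR (array([0.54322318, 0.10323679, 0.14261759]), [np.float64(0.004966062713226514), np.float64(0.00496606271322651)])
caseBL (array([0.47730093, 0.30408682, 0.1497144 ]), [np.float64(0.0014937629388523004), np.float64(0.0014937629388523741)])
caseBR (array([0.464442  , 0.10286339, 0.14390691]), [np.float64(0.003164641760733802), np.float64(0.0031646417607338437)])
cheekL (array([0.58487378, 0.30041279, 0.22406028]), [np.float64(0.0014274318903096151), np.float64(0.001427431890309745)])
cheekR (array([0.57265648, 0.0982077 , 0.21991462]), [np.float64(0.004243014007581772), np.float64(0.0042430140075818)])
[-2.52876715e+00  1.86321155e+00  1.35077897e-03]
```

Emit:
jog_arm(commands=[[[0, 0, -0.9], [0, 0, 0.94], -1], [[0, 0, -0.9], [0, 0, 0.94], -1], [[0, 0, -0.9], [0, 0, 0.94], -1], [[0, 0, -0.9], [0, 0, 0.94], -1], [[-0.9, -0.62, 0], [0, 0, 0], -1], [[-0.9, -0.62, 0], [0, 0, 0], -1], [[-0.9, -0.62, 0], [0, 0, 0], -1], [[-0.9, -0.62, 0], [0, 0, 0], -1], [[-0.9, -0.62, 0], [0, 0, 0], -1], [[-0.9, -0.62, 0], [0, 0, 0], -1]])

```text
t: 1.15
ee_pos: [0.3267, -0.4925, 0.3004]
tool_rot: [2.116, -2.322, -0.001]
ft_force: [0.4, 0.5, -0.1]
opening: 0.0855
```

Emit:
jog_arm(commands=[[[-0.9, -0.62, 0], [0, 0, 0], -1], [[-0.9, -0.62, 0], [0, 0, 0], -1], [[-0.9, -0.62, 0], [0, 0, 0], -1], [[-0.9, -0.62, 0], [0, 0, 0], -1], [[-0.9, -0.62, 0], [0, 0, 0], -1], [[-0.9, -0.62, 0], [0, 0, 0], -1], [[-0.9, -0.62, 0], [0, 0, 0], -1], [[-0.9, -0.62, 0], [0, 0, 0], -1], [[-0.9, -0.62, 0], [0, 0, 0], -1], [[0, 0, 0], [0, 0, 0], -1]])

```text
t: 2.15
ee_pos: [0.518, -0.2629, 0.3001]
tool_rot: [-2.122, 2.315, 0.002]
ft_force: [-0.6, 0.4, 0.1]
opening: 0.0852
```

Run:
```python
from h import *
s=snap('wrist','w1.png'); print(s['origin'],robot.get_state()['ee_pos'])
print(proj(s,[[.54,-.232,.165],[.54,-.232,.187],[.53,-.33,.22]]))
```

```text
[ 0.59444514 -0.27017854  0.48206475] [ 0.5164458  -0.26525643  0.30013377]
[[234.92186049 165.31255053]
 [232.22345768 170.19623372]
 [363.14564618 180.89802601]]
```

View pics/w1.png

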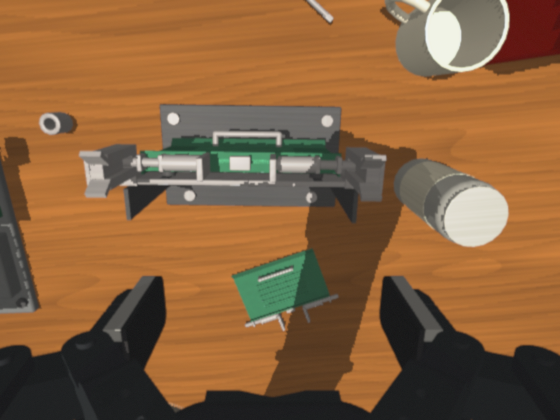

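Run:
```python
from h import *
t=cv2.imread('pics/w1.png')
cv2.imwrite('pics/c4.png',cv2.resize(t[120:230,70:230],None,fx=5,fy=5,interpolation=cv2.INTER_CUBIC))
cv2.imwrite('pics/c5.png',cv2.resize(t[120:230,240:400],None,fx=5,fy=5,interpolation=cv2.INTER_CUBIC))
```

```text
(no output)
```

View pics/c4.png

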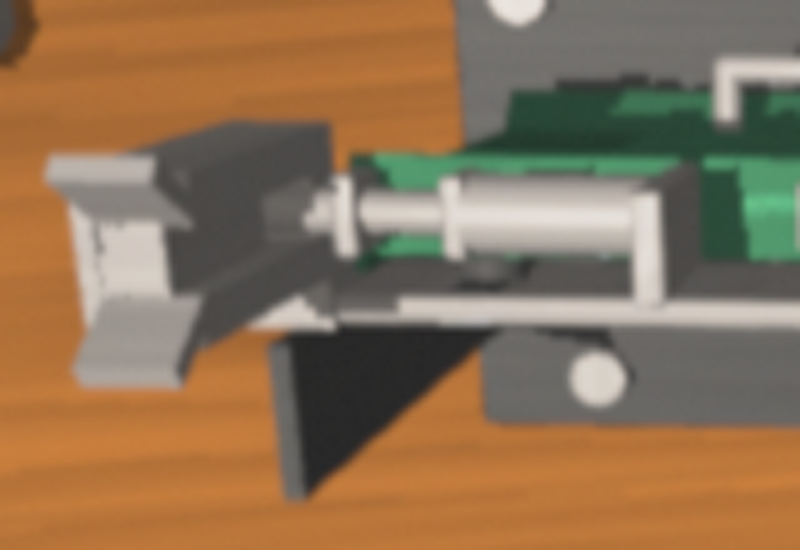

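View pics/c5.png

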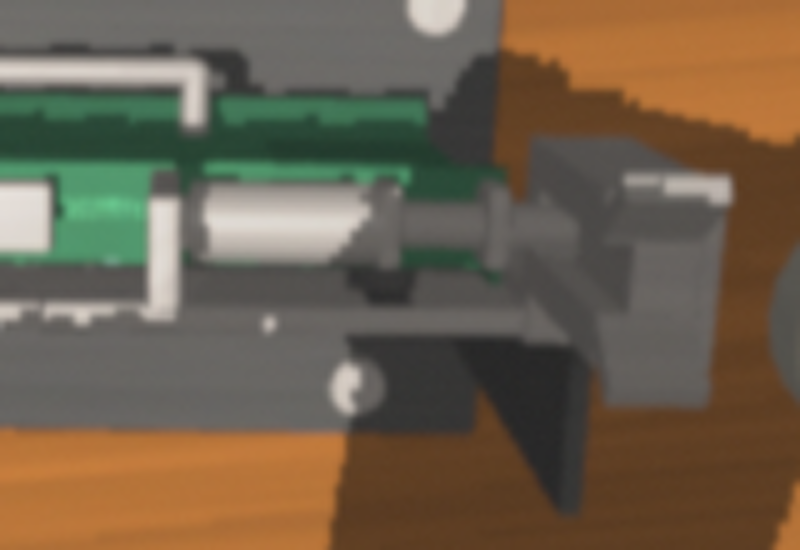

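Run:
```python
from h import *
s=load('w1.png')
L=[atz(s,70+632/5,120+v/5,.199) for v in (190,305)]
Rr=[atz(s,240+180/5,120+v/5,.199) for v in (195,318)]
print(L,Rr); l=np.mean(L,0); r=np.mean(Rr,0); print(l,r,(l+r)/2,np.linalg.norm(l-r),np.degrees(np.arctan2((l-r)[0],(l-r)[1])))
# plate bolts & pins' collars on hinge line z=.165
a=atz(s,70+345/5,120+215/5,.165); b=atz(s,240+495/5,120+222/5,.165)
print('collars',a,b,(a+b)/2,np.linalg.norm(a-b),np.degrees(np.arctan2((a-b)[0],(a-b)[1])))
a=atz(s,70+390/5,120+212/5,.165); b=atz(s,240+450/5,120+222/5,.165)
print('pin',a,b)
from scipy.spatial.transform import Rotation as R
M=R.from_rotvec(robot.get_state()['tool_rot']).as_matrix();print(M)
print(robot.get_state())
```

```text
[array([ 0.55406906, -0.20719764,  0.199     ]), array([ 0.53613216, -0.20451172,  0.199     ])] [array([ 0.54795588, -0.26820607,  0.199     ]), array([ 0.5286165 , -0.26656298,  0.199     ])]
[ 0.54510061 -0.20585468  0.199     ] [ 0.53828619 -0.26738452  0.199     ] [ 0.5416934 -0.2366196  0.199    ] 0.06190604527648451 6.319748803261939
collars [ 0.5492508  -0.14941417  0.165     ] [ 0.53293582 -0.32194558  0.165     ] [ 0.54109331 -0.23567987  0.165     ] 0.1733010812632972 5.401959944577685
pin [ 0.54908751 -0.15728747  0.165     ] [ 0.53361485 -0.31418055  0.165     ]
[[-8.91333098e-02 -9.96019636e-01 -3.71766581e-04]
 [-9.96019394e-01  8.91329807e-02  8.23768268e-04]
 [-7.87352707e-04  4.43711917e-04 -9.99999592e-01]]
{'t': 2.2, 'joint_pos': array([ 0.46974235,  0.19910297, -0.12465858,  1.67815802,  0.02509993,
        1.26655694, -1.32006201]), 'qd': array([ 0.03378909, -0.0081979 ,  0.04410863,  0.00795072,  0.00913822,
        0.00311009,  0.02221526]), 'joint_torque': array([ -3.37230049, -72.59976625,  -3.08954492, -49.97894883,
        -0.3512588 ,  -0.0940091 ,  -0.70497148]), 'ee_pos': array([ 0.5164458 , -0.26525643,  0.30013377]), 'tool_rot': array([-2.11993894e+00,  2.31812258e+00,  1.34885941e-03]), 'ft_force': array([-0.59810273, -1.20855077, -0.21905065]), 'moment': array([-0.01565904,  0.02429993,  0.03875609]), 'opening': 0.0854681401943531}
```

Emit:
jog_arm(commands=[[[-0.52, -0.37, 0], [0, 0, 0.05], -1], [[-0.52, -0.37, 0], [0, 0, 0], -1], [[0, 0, 0.8], [0, 0, 0], -1], [[0, 0, 0.7], [0, 0, 0], -1], [[0, 0, 0.5], [0, 0, 0], -1], [[0, 0, 0], [0, 0, 0], -1], [[0, 0, 0], [0, 0, 0], -1]])

```text
t: 2.9
ee_pos: [0.5404, -0.239, 0.241]
tool_rot: [-2.109, 2.329, -0.0]
ft_force: [0.1, -0.2, 1.1]
opening: 0.0854
```

Run:
```python
from h import *
s=snap('wrist','w2.png'); st=robot.get_state();print(st['ee_pos'],R.from_rotvec(st['tool_rot']).as_matrix()[:,0])
t=cv2.imread('pics/w2.png')
cv2.imwrite('pics/c6.png',cv2.resize(t[140:330,110:410],None,fx=2.6,fy=2.6,interpolation=cv2.INTER_CUBIC))
s=snap('scene','s2.png')
```

```text
[ 0.54068556 -0.23890195  0.24147104] [-9.86229186e-02 -9.95124844e-01  2.55309867e-04]
```

View pics/c6.png

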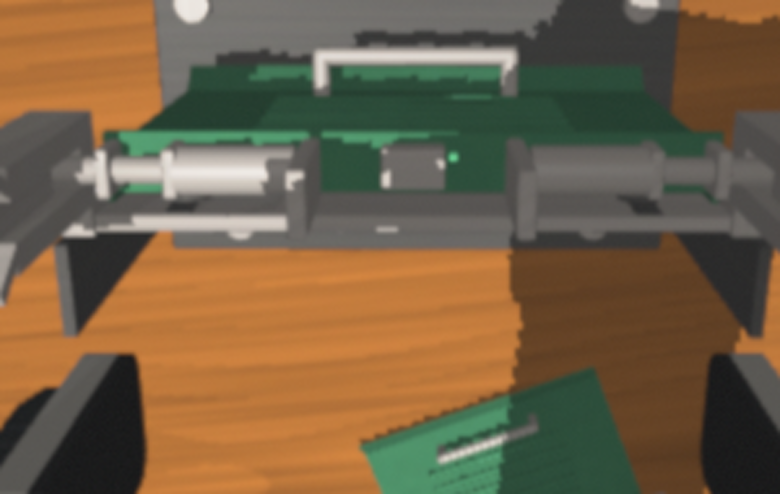

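View pics/s2.png

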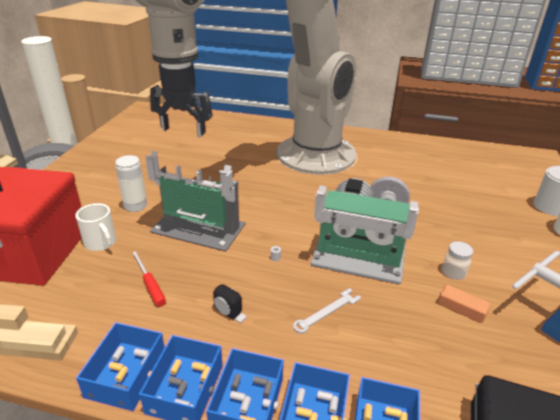

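Run:
```python
from h import *
s=load('w2.png')
f=lambda x,y,z:atz(s,110+x/2.6,140+y/2.6,z)
# bottom-image edge of tab top (rear face)
a=f(290,205,.199);b=f(536,208,.199);print(a,b,(a+b)/2,np.linalg.norm(a-b),np.degrees(np.arctan2((a-b)[0],(a-b)[1])))
a=f(101,172,.165);b=f(724,172,.165);print(a,b,(a+b)/2,np.linalg.norm(a-b),np.degrees(np.arctan2((a-b)[0],(a-b)[1])))
```

```text
[ 0.54515266 -0.20674824  0.199     ] [ 0.53836205 -0.26698844  0.199     ] [ 0.54175736 -0.23686834  0.199     ] 0.060621728655787445 6.431546326619578
[ 0.54922123 -0.14923967  0.165     ] [ 0.53186746 -0.32323943  0.165     ] [ 0.54054434 -0.23623955  0.165     ] 0.17486300290459786 5.695529203138421
```

Emit:
jog_arm(commands=[[[-0.08, 0, 0.6], [0, 0, 0], -1], [[0, 0, 0.6], [0, 0, 0], -1], [[0, 0, 0.5], [0, 0, 0], -1], [[0, 0, 0.45], [0, 0, 0], -1], [[0, 0, 0], [0, 0, 0], -1], [[0, 0, 0], [0, 0, 0], -1]])

```text
t: 3.6
ee_pos: [0.5409, -0.2361, 0.1763]
tool_rot: [-2.11, 2.328, -0.0]
ft_force: [1.0, 0.2, -0.3]
opening: 0.0851
```

Run:
```python
from h import *
s=snap('wrist','w3.png'); st=robot.get_state();print(st['ee_pos'],st['ft_force'],R.from_rotvec(st['tool_rot']).as_matrix()[:,0])
```

```text
[ 0.54110894 -0.23618382  0.17672954] [-0.13495526 -0.01956489  0.5610899 ] [-9.81557074e-02 -9.95171059e-01  1.42840469e-04]
```

View pics/w3.png

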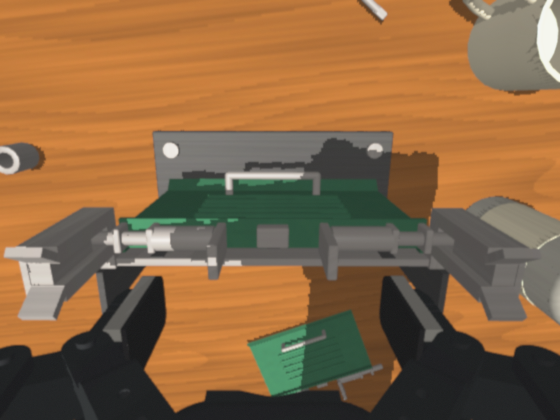

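Run:
```python
from h import *
s=load('w3.png'); st=robot.get_state(); M=R.from_rotvec(st['tool_rot']).as_matrix(); p=st['ee_pos']
for q in [(0,0,0),(-.0425,0,-.013),(.0425,0,-.013),(-.0425,-.011,-.013),(.0425,-.011,-.013),(-.0425,-.011,-.03),(.0425,.011,-.013)]: print(q,proj(s,p+M@np.array(q)))
print(proj(s,[.541,-.2365,.187]),proj(s,[.541,-.2365,.165]))
```

```text
(0, 0, 0) [[272.36890341 246.65069481]]
(-0.0425, 0, -0.013) [[187.01672654 256.8871768 ]]
(0.0425, 0, -0.013) [[357.71176604 256.85306714]]
(-0.0425, -0.011, -0.013) [[185.456964   236.26283696]]
(0.0425, -0.011, -0.013) [[359.24420343 236.21874076]]
(-0.0425, -0.011, -0.03) [[176.82943752 250.1835756 ]]
(0.0425, 0.011, -0.013) [[356.23292052 276.7657769 ]]
[[272.99758329 254.73665982]] [[272.96380454 238.62476925]]
```

Run:
```python
from h import *
s=load('w3.png'); st=robot.get_state(); M=R.from_rotvec(st['tool_rot']).as_matrix(); p=st['ee_pos']
f=210/np.tan(np.radians(s['fovy'])/2)
for u in (165,380):
  d=np.array([(u-s['cx'])/f,-(278-s['cy'])/f,-1])*.146
  print(M.T@(s['origin']+s['rotation']@d-p))
s=snap('scene','s3.png'); print(proj(s,[p,[.541,-.2365,.187]]))
t=cv2.imread('pics/s3.png')
cv2.imwrite('pics/c7.png',cv2.resize(t[90:250,120:280],None,fx=3.7,fy=3.7,interpolation=cv2.INTER_CUBIC))
```

```text
[-0.04245624 -0.0077692  -0.05004836]
[ 0.04266041 -0.00771868 -0.04997818]
[[188.39964462 175.76861849]
 [187.92584684 172.14389537]]
```

View pics/c7.png

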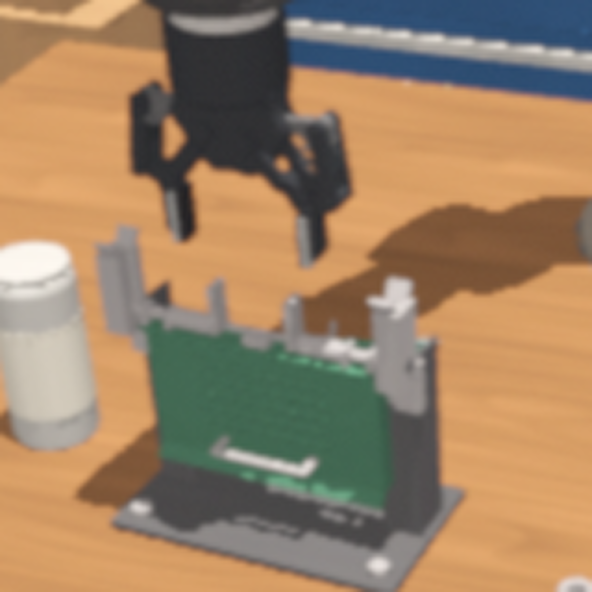

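Run:
```python
from h import *
s=load('s3.png'); st=robot.get_state(); M=R.from_rotvec(st['tool_rot']).as_matrix(); p=st['ee_pos']
g=lambda x,y:(120+x/3.7,90+y/3.7)
# intersect rays with tool plane y=0
for uv in [(180,240),(305,264),(187,190),(312,215)]:
  o,d=ray(s,*g(*uv)); n=M[:,1]
  for off in (-.011,0,.011):
    k=((p+n*off-o)@n)/(d@n); print(uv,off,M.T@(o+k*d-p))
t=cv2.imread('pics/s3.png')
cv2.imwrite('pics/c8.png',cv2.resize(t[120:170,150:230],None,fx=9,fy=9,interpolation=cv2.INTER_CUBIC))
```

```text
(180, 240) -0.011 [ 0.04219307 -0.011      -0.05539987]
(180, 240) 0 [ 4.96454965e-02 -2.22861437e-16 -4.85268516e-02]
(180, 240) 0.011 [ 0.05709792  0.011      -0.04165383]
(305, 264) -0.011 [-0.04909694 -0.011      -0.05613358]
(305, 264) 0 [-4.28372089e-02 -1.81730261e-16 -4.92701479e-02]
(305, 264) 0.011 [-0.03657748  0.011      -0.04240671]
(187, 190) -0.011 [ 0.03218487 -0.011      -0.09339766]
(187, 190) 0 [ 3.95065404e-02 -2.01473334e-16 -8.70210767e-02]
(187, 190) 0.011 [ 0.04682821  0.011      -0.08064449]
(312, 215) -0.011 [-0.05689774 -0.011      -0.09256696]
(312, 215) 0 [-5.07399255e-02 -2.04222899e-16 -8.61795214e-02]
(312, 215) 0.011 [-0.04458212  0.011      -0.07979209]
```

View pics/c8.png

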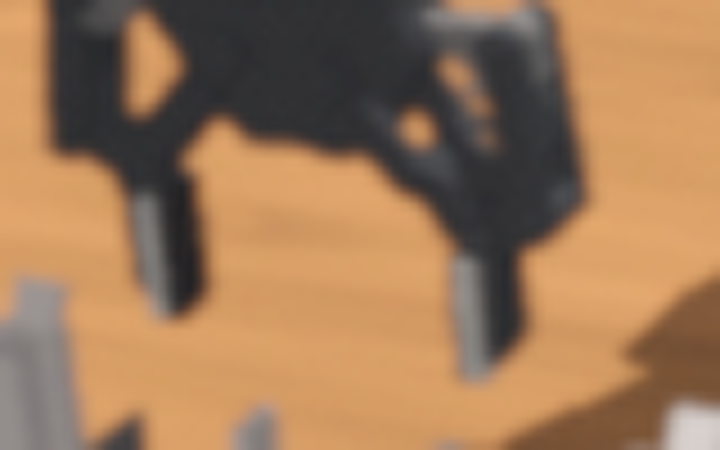

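Emit:
jog_arm(commands=[[[0, 0, 0.35], [0, 0, 0], -1], [[0, 0, 0.35], [0, 0, 0], -1], [[0, 0, 0.3], [0, 0, 0], -1], [[0, 0, 0], [0, 0, 0], -1], [[0, 0, 0], [0, 0, 0], -1]])

```text
t: 4.2
ee_pos: [0.5405, -0.2359, 0.1457]
tool_rot: [2.11, -2.328, -0.001]
ft_force: [-0.3, 0.1, 0.7]
opening: 0.0855
```

Run:
```python
from h import *
w=snap('wrist','w4.png'); st=robot.get_state();print(st['ee_pos'],st['ft_force'])
s=snap('scene','s4.png')
t=cv2.imread('pics/s4.png'); w=cv2.imread('pics/w4.png')
a=cv2.resize(t[120:220,145:245],(500,500),interpolation=cv2.INTER_CUBIC)
cv2.imwrite('pics/c9.png',a)
```

```text
[ 0.54078498 -0.23599153  0.14607792] [-0.57413332 -0.63308658 -0.46079961]
```

View pics/c9.png

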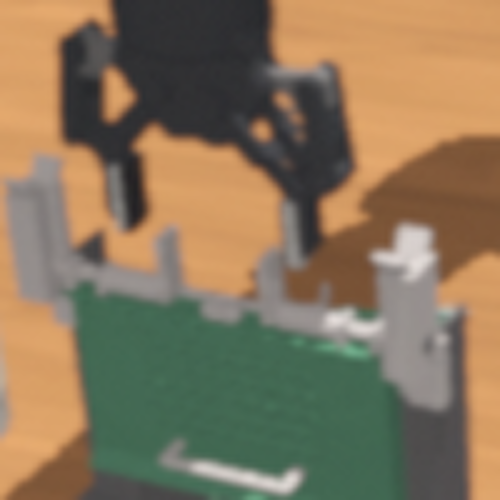

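View pics/w4.png

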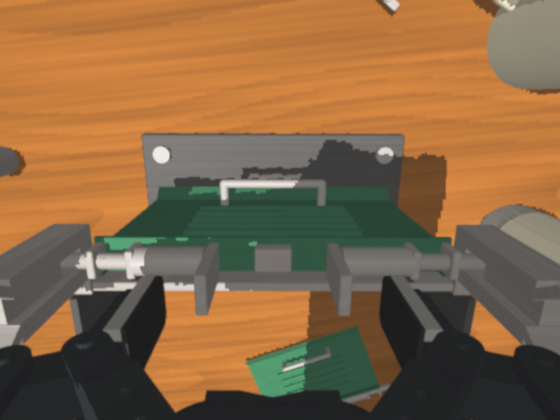

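Emit:
jog_arm(commands=[[[0, 0, 0.3], [0, 0, 0], -1], [[0, 0, 0], [0, 0, 0], -0.6], [[0, 0, 0], [0, 0, 0], -0.5], [[0, 0, 0], [0, 0, 0], -0.4]])

```text
t: 4.7
ee_pos: [0.5408, -0.2361, 0.1373]
tool_rot: [-2.11, 2.328, -0.0]
ft_force: [-1.8, 0.1, 0.4]
opening: 0.0596
```

Run:
```python
from h import *
w=snap('wrist','w5.png'); st=robot.get_state();print(st['ee_pos'],st['ft_force'],st['opening'])
s=snap('scene','s5.png')
t=cv2.imread('pics/s5.png')
cv2.imwrite('pics/c10.png',cv2.resize(t[120:220,145:245],(500,500),interpolation=cv2.INTER_CUBIC))
```

```text
[ 0.54077848 -0.23605212  0.13725829] [-0.33505281 -0.91593751  1.15480467] 0.05978032684208095
```

View pics/c10.png

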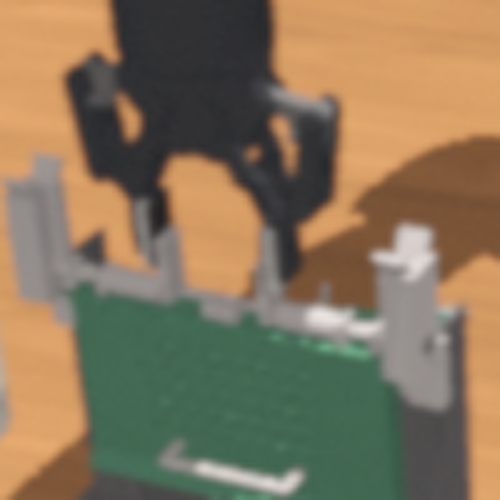

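View pics/w5.png

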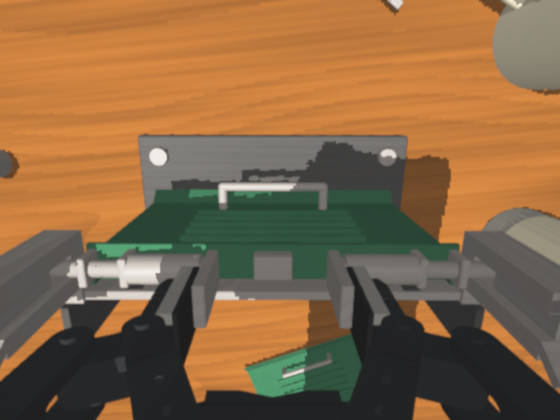

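Emit:
jog_arm(commands=[[[0, 0, 0], [0, 0, 0], -0.2], [[0, 0, 0], [0, 0, 0], 0], [[0, 0, 0], [0, 0, 0], 0.1], [[0, 0, 0], [0, 0, 0], 0.2], [[0, 0, 0], [0, 0, 0], 0.2], [[0, 0, 0], [0, 0, 0], 0.2]])

```text
t: 5.4
ee_pos: [0.5406, -0.2359, 0.1368]
tool_rot: [2.11, -2.328, -0.001]
ft_force: [0.8, -0.8, -2.8]
opening: 0.0341
```

Run:
```python
from h import *
w=snap('wrist','w6.png'); st=robot.get_state();print(st['ee_pos'],st['ft_force'],st['opening'],st['moment'])
```

```text
[ 0.54062704 -0.2358933   0.13683413] [ 0.72257784  0.52317972 -2.64208634] 0.03434857092754552 [-0.08339818 -0.32187374 -0.03454742]
```

View pics/w6.png

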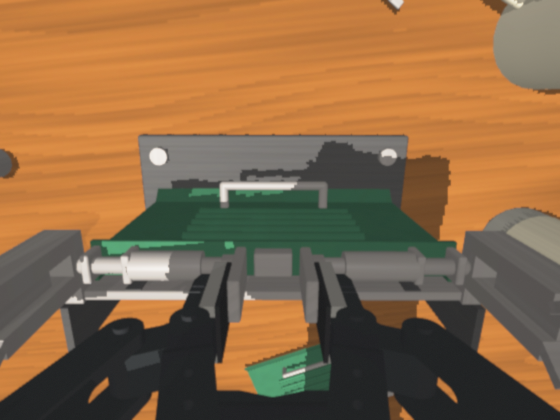

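Emit:
jog_arm(commands=[[[0, 0, 0], [0, 0, 0], 0.25], [[0, 0, 0], [0, 0, 0], 0.25], [[0, 0, -0.1], [0, 0, 0], 0.25], [[0, 0, 0], [0, 0, 0], 0.25]])

```text
t: 5.85
ee_pos: [0.5409, -0.236, 0.1404]
tool_rot: [-2.11, 2.328, -0.0]
ft_force: [0.9, 0.1, -2.7]
opening: 0.0332
```

Emit:
jog_arm(commands=[[[0, 0, -0.1], [0, 0, 0], 0.25], [[0, 0, -0.1], [0, 0, 0], 0.25], [[0, 0, 0], [0, 0, 0], 0.25]])

```text
t: 6.15
ee_pos: [0.541, -0.2361, 0.1466]
tool_rot: [-2.109, 2.328, -0.001]
ft_force: [1.2, -0.2, -2.7]
opening: 0.0334
```

Run:
```python
from h import *
w=snap('wrist','w7.png'); st=robot.get_state();print(st['ee_pos'],st['ft_force'],st['opening'],st['moment'])
```

```text
[ 0.54086473 -0.23607677  0.14641873] [ 1.47577083 -0.05062105 -2.45951966] 0.032998052064979425 [-0.04901534 -0.2450242  -0.0610516 ]
```

View pics/w7.png

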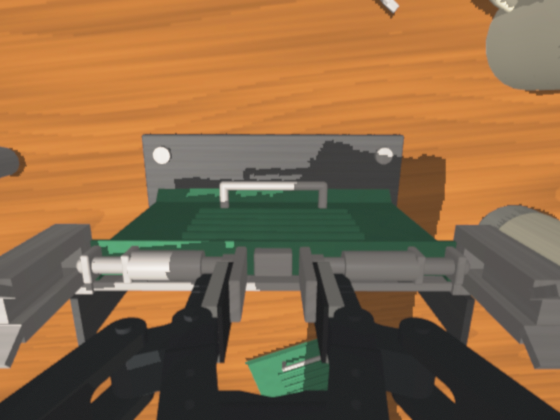

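Emit:
jog_arm(commands=[[[0, 0, -0.4], [0, 0, 0], 0.25], [[0, 0, -0.7], [0, 0, 0], 0.25], [[0, 0, -0.8], [0, 0, 0], 0.25], [[0, 0, -0.8], [0, 0, 0], 0.25], [[0, 0, -0.8], [0, 0, 0], 0.25], [[0, 0, -0.8], [0, 0, 0], 0.25], [[0, 0, -0.8], [0, 0, 0], 0.25], [[0, 0, -0.7], [0, 0, 0], 0.25], [[0, 0, -0.4], [0, 0, 0], 0.25], [[0, 0, 0], [0, 0, 0], 0.25]])

```text
t: 7.2
ee_pos: [0.5411, -0.2362, 0.3338]
tool_rot: [-2.109, 2.327, -0.003]
ft_force: [0.5, 0.5, -4.0]
opening: 0.0327
```

Run:
```python
from h import *
w=snap('wrist','w8.png');s=snap('scene','s8.png'); st=robot.get_state();print(st['ee_pos'],st['ft_force'],st['opening'],st['moment'])
```

```text
[ 0.54029686 -0.23594525  0.33136964] [-0.2614505   0.06362838 -3.56666419] 0.03305429736966497 [ 5.67451166e-06  1.96933807e-05 -3.11580362e-02]
```

View pics/w8.png

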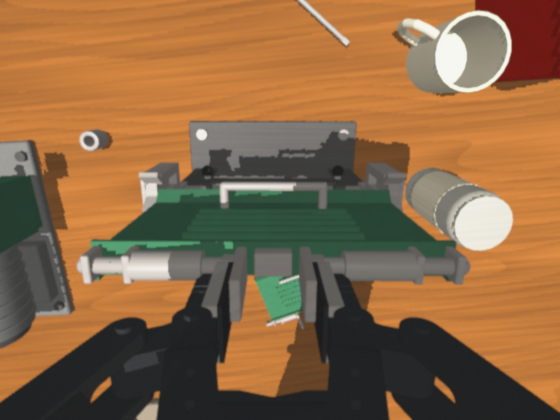

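View pics/s8.png

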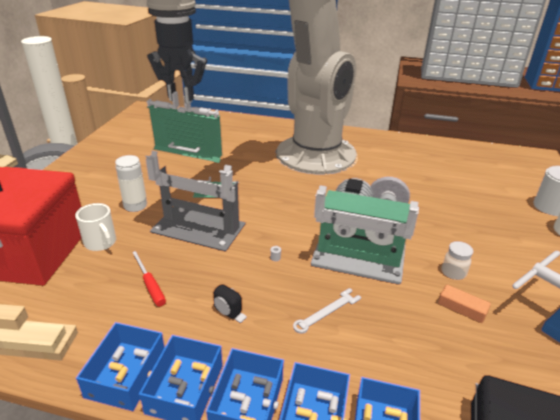

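Emit:
jog_arm(commands=[[[-0.3, 0, -0.25], [0, 0, 0], 0.25], [[-0.6, 0.01, -0.25], [0, 0, -0.1], 0.25], [[-0.75, 0.01, 0], [0, 0, -0.1], 0.25], [[-0.75, 0.01, 0], [0, 0, -0.1], 0.25], [[-0.75, 0.01, 0], [0, 0, -0.07], 0.25], [[-0.75, 0.01, 0], [0, 0, 0], 0.25], [[-0.75, 0.01, 0], [0, 0, 0], 0.25], [[-0.75, 0.01, 0], [0, 0, 0], 0.25], [[-0.75, 0.01, 0], [0, 0, 0], 0.25], [[-0.75, 0.01, 0], [0, 0, 0], 0.25]])

```text
t: 8.3
ee_pos: [0.552, -0.0262, 0.3469]
tool_rot: [2.157, -2.284, -0.0]
ft_force: [0.1, -0.0, -3.2]
opening: 0.0334
```

Emit:
jog_arm(commands=[[[-0.75, 0, 0], [0, 0, 0], 0.25], [[-0.75, 0, 0], [0, 0, 0], 0.25], [[-0.75, 0, 0], [0, 0, 0], 0.25], [[-0.75, 0, 0], [0, 0, 0], 0.25], [[-0.75, 0, 0], [0, 0, 0], 0.25], [[-0.75, 0, 0], [0, 0, 0], 0.25], [[-0.75, 0, 0], [0, 0, 0], 0.25], [[-0.6, 0, 0], [0, 0, 0], 0.25], [[-0.3, 0, 0], [0, 0, 0], 0.25], [[0, 0, 0], [0, 0, 0], 0.25]])

```text
t: 9.3
ee_pos: [0.5627, 0.1571, 0.3468]
tool_rot: [2.158, -2.283, -0.001]
ft_force: [0.4, 0.7, -3.0]
opening: 0.0333
```

Run:
```python
from h import *
w=snap('wrist','w9.png');s=snap('scene','s9.png'); st=robot.get_state();print(st['ee_pos'],st['ft_force'],st['opening'],st['moment'],R.from_rotvec(st['tool_rot']).as_matrix())
```

```text
[0.56324397 0.15455303 0.34690347] [ 0.28450186 -0.63449317 -4.08449938] 0.033209061757133757 [ 4.21712294e-02 -8.64357979e-03 -5.22638113e-05] [[-5.91801268e-02 -9.98247301e-01 -1.97196070e-04]
 [-9.98247214e-01  5.91802104e-02 -4.49092869e-04]
 [ 4.59975849e-04  1.70273055e-04 -9.99999880e-01]]
```

View pics/w9.png

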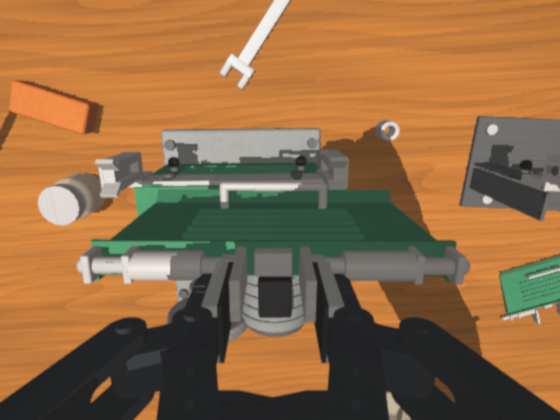

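View pics/s9.png

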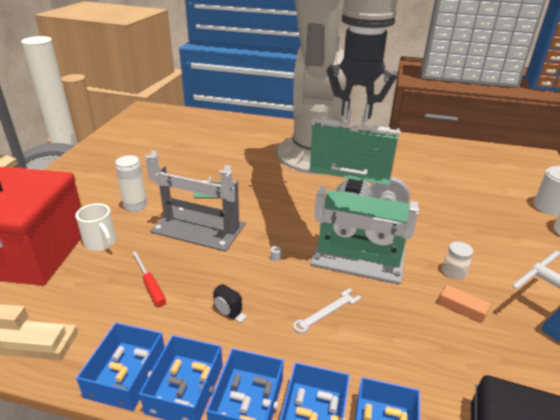

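Run:
```python
from h import *
t=cv2.imread('pics/w9.png');u=cv2.imread('pics/w8.png')
r=lambda im:cv2.resize(im,None,fx=6,fy=6,interpolation=cv2.INTER_CUBIC)
cv2.imwrite('pics/c11.png',np.vstack([np.hstack([r(t[140:205,90:150]),r(t[140:205,305:365])])]))
cv2.imwrite('pics/c12.png',np.vstack([np.hstack([r(u[155:220,130:190]),r(u[155:220,360:420])])]))
```

```text
(no output)
```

View pics/c11.png

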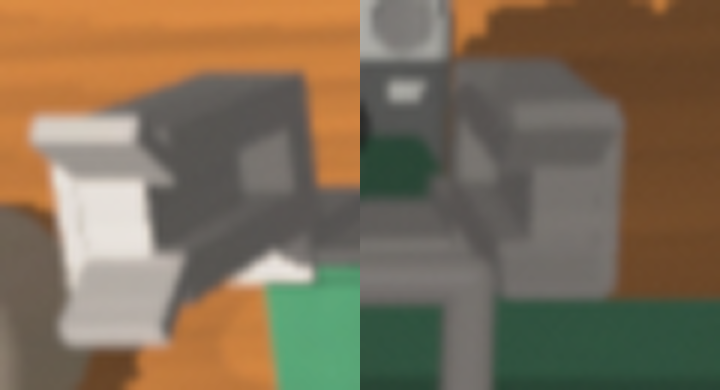

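View pics/c12.png

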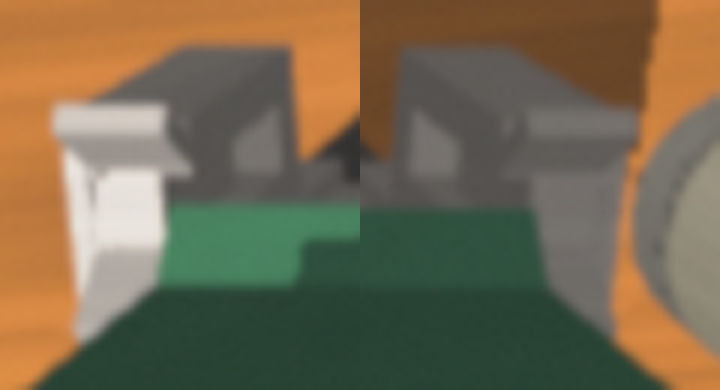

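```bash
cat > fit.py <<'E'
from h import *
from scipy.optimize import least_squares
w8=load('w8.png');w9=load('w9.png');w1=load('w1.png')
def cr(p,x0,y0,x1): x,y=p; return (x0+x/6,y0+y/6) if x<360 else (x1+(x-360)/6,y0+y/6)
rk=[(55,103),(170,105),(293,47),(635,110),(530,107),(400,47)]
po=[(35,118),(140,118),(303,75),(620,107),(517,105),(453,60)]
zz=[.22,.22,.149]*2
W=np.array([atz(w8,*cr(p,130,155,360),z) for p,z in zip(rk,zz)])
c=np.array([.5409,-.2363,.165])
ph=np.radians(5.6)
def Rm(ph): return np.array([[np.cos(ph),np.sin(ph),0],[-np.sin(ph),np.cos(ph),0],[0,0,1]])
L=(W-c)@Rm(ph)
print('local',L.round(4))
uv=np.array([cr(p,90,140,305) for p in po])
# symmetrized local
f=lambda q:(proj(w9,L@Rm(q[3]).T+q[:3])-uv).ravel()
r=least_squares(f,[.578,.2,.167,.06]); print(r.x,np.degrees(r.x[3]),r.fun.round(2))
E
python3 fit.py
```

```text
local [[ 0.0181  0.1085  0.055 ]
 [ 0.0178  0.0929  0.055 ]
 [ 0.0134  0.0938 -0.016 ]
 [ 0.0169 -0.1086  0.055 ]
 [ 0.0173 -0.0943  0.055 ]
 [ 0.0132 -0.0943 -0.016 ]]
[0.57288793 0.20015479 0.15806795 0.04337082] 2.484964888765123 [-0.54 -0.08  0.07  0.02  0.64  0.06 -0.43 -0.18  0.09 -0.12  0.34  0.37]
```

Emit:
jog_arm(commands=[[[-0.5, -0.08, 0], [0, 0, -0.15], 0.25], [[-0.6, -0.08, 0], [0, 0, 0], 0.25], [[-0.44, -0.07, 0], [0, 0, 0], 0.25], [[0, 0, 0], [0, 0, 0], 0.25], [[0, 0, 0], [0, 0, 0], 0.25], [[0, 0, 0], [0, 0, 0], 0.25]])

```text
t: 10.0
ee_pos: [0.5728, 0.1998, 0.347]
tool_rot: [2.171, -2.27, 0.0]
ft_force: [0.8, 0.6, -2.9]
opening: 0.0331
```

Run:
```python
from h import *
w=snap('wrist','w10.png');s=snap('scene','s10.png'); st=robot.get_state();print(st['ee_pos'],st['ft_force'],R.from_rotvec(st['tool_rot']).as_matrix()[:,0])
t=cv2.imread('pics/w10.png');u=cv2.imread('pics/s10.png')
from fit import L,Rm
P=lambda z:L@Rm(np.radians(2.48)).T+np.array([.5729,.2002,z])
print(proj(w,P(.158)).round(1).tolist()); print(proj(s,P(.158)).round(1).tolist());print(proj(s,P(.168)).round(1).tolist())
r=lambda im:cv2.resize(im,None,fx=6,fy=6,interpolation=cv2.INTER_CUBIC)
cv2.imwrite('pics/c13.png',np.hstack([r(t[150:215,130:190]),r(t[150:215,350:410])]))
cv2.imwrite('pics/c14.png',np.hstack([r(u[175:265,305:365]),r(u[175:265,370:430])]))
```

```text
[0.57273784 0.19988031 0.34710497] [-0.21719834 -0.27939815 -4.07547302] [-4.46805816e-02 -9.99001295e-01  2.40174123e-04]
local [[ 0.0181  0.1085  0.055 ]
 [ 0.0178  0.0929  0.055 ]
 [ 0.0134  0.0938 -0.016 ]
 [ 0.0169 -0.1086  0.055 ]
 [ 0.0173 -0.0943  0.055 ]
 [ 0.0132 -0.0943 -0.016 ]]
[0.57288793 0.20015479 0.15806795 0.04337082] 2.484964888765123 [-0.54 -0.08  0.07  0.02  0.64  0.06 -0.43 -0.18  0.09 -0.12  0.34  0.37]
[[146.5, 167.0], [164.5, 167.3], [182.9, 158.9], [397.2, 167.9], [380.8, 167.5], [361.5, 158.7]]
[[416.3, 209.6], [408.8, 208.2], [403.5, 233.6], [316.1, 192.0], [322.4, 193.2], [320.4, 218.1]]
[[417.2, 205.7], [409.6, 204.3], [404.3, 230.0], [316.4, 188.2], [322.7, 189.3], [320.8, 214.6]]
```

View pics/c13.png

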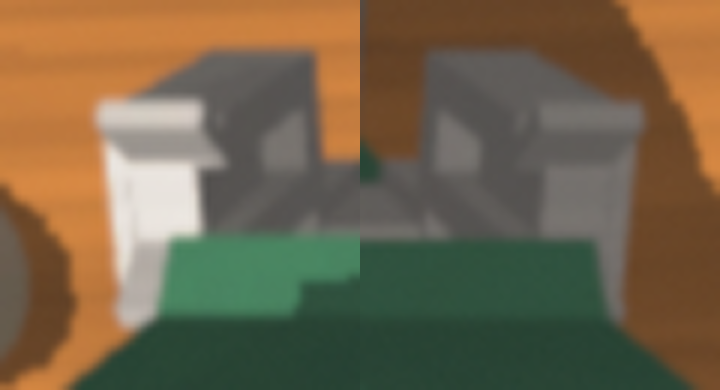

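View pics/c14.png

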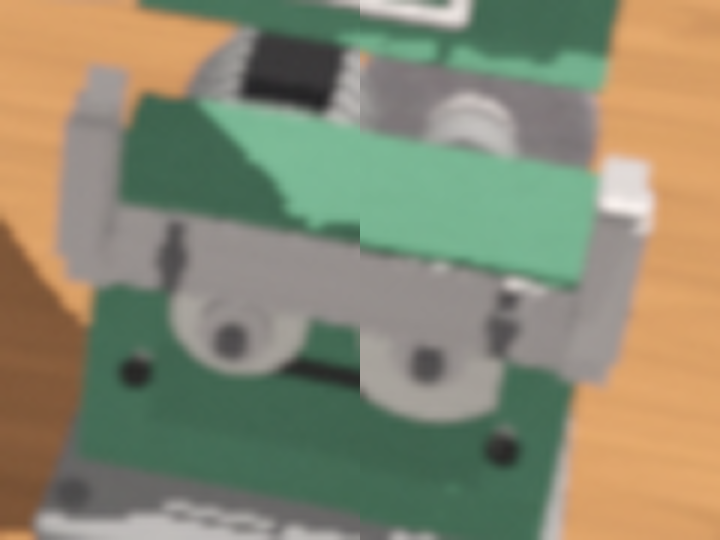

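View pics/w10.png

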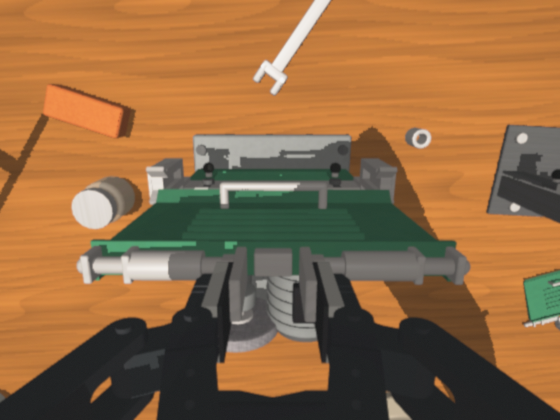

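Run:
```python
from h import *
from fit import W
s=load('s10.png');u=cv2.imread('pics/s10.png')
print(proj(s,W).round(1).tolist())
r=lambda im:cv2.resize(im,None,fx=6,fy=6,interpolation=cv2.INTER_CUBIC)
cv2.imwrite('pics/c15.png',np.hstack([r(u[140:230,140:200]),r(u[140:230,205:265])]))
```

```text
local [[ 0.0181  0.1085  0.055 ]
 [ 0.0178  0.0929  0.055 ]
 [ 0.0134  0.0938 -0.016 ]
 [ 0.0169 -0.1086  0.055 ]
 [ 0.0173 -0.0943  0.055 ]
 [ 0.0132 -0.0943 -0.016 ]]
[0.57288793 0.20015479 0.15806795 0.04337082] 2.484964888765123 [-0.54 -0.08  0.07  0.02  0.64  0.06 -0.43 -0.18  0.09 -0.12  0.34  0.37]
[[224.2, 172.1], [218.2, 170.8], [220.9, 195.3], [144.3, 155.6], [149.3, 156.7], [154.0, 180.6]]
```

View pics/c15.png

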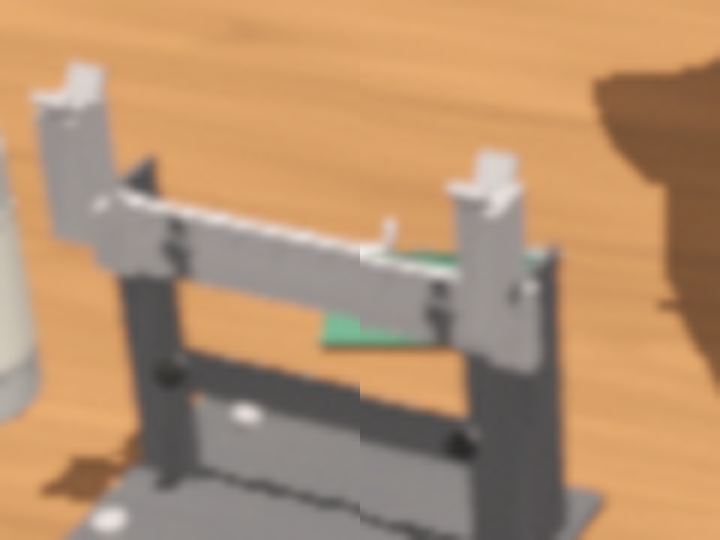

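Emit:
jog_arm(commands=[[[0, 0, 0.3], [0, 0, 0], 0.25], [[0, 0, 0.6], [0, 0, 0], 0.25], [[0, 0, 0.6], [0, 0, 0], 0.25], [[0, 0, 0.6], [0, 0, 0], 0.25], [[0, 0, 0.6], [0, 0, 0], 0.25], [[0, 0, 0.6], [0, 0, 0], 0.25], [[0, 0, 0.6], [0, 0, 0], 0.25], [[0, 0, 0.3], [0, 0, 0], 0.25], [[0, 0, 0], [0, 0, 0], 0.25], [[0, 0, 0], [0, 0, 0], 0.25]])

```text
t: 11.1
ee_pos: [0.5729, 0.2007, 0.2215]
tool_rot: [-2.172, 2.269, -0.0]
ft_force: [0.0, 0.5, -3.1]
opening: 0.0331
```

Run:
```python
from h import *
w=snap('wrist','w11.png');s=snap('scene','s11.png'); st=robot.get_state();print(st['ee_pos'],st['ft_force'],R.from_rotvec(st['tool_rot']).as_matrix()[:,0])
t=cv2.imread('pics/w11.png');u=cv2.imread('pics/s11.png')
from fit import L,Rm
P=lambda z:L@Rm(np.radians(2.48)).T+np.array([.5729,.2002,z])
print(proj(w,P(.158)).round(1).tolist())
cv2.imwrite('pics/c16.png',cv2.resize(u[130:290,280:440],None,fx=3.7,fy=3.7,interpolation=cv2.INTER_CUBIC))
```

```text
[0.57311497 0.20083114 0.22200079] [ 0.54387545  0.04415481 -3.06114148] [-4.39053411e-02 -9.99035507e-01 -6.14352557e-04]
local [[ 0.0181  0.1085  0.055 ]
 [ 0.0178  0.0929  0.055 ]
 [ 0.0134  0.0938 -0.016 ]
 [ 0.0169 -0.1086  0.055 ]
 [ 0.0173 -0.0943  0.055 ]
 [ 0.0132 -0.0943 -0.016 ]]
[0.57288793 0.20015479 0.15806795 0.04337082] 2.484964888765123 [-0.54 -0.08  0.07  0.02  0.64  0.06 -0.43 -0.18  0.09 -0.12  0.34  0.37]
[[72.4, 209.8], [101.2, 210.3], [144.2, 187.1], [473.8, 211.5], [447.4, 210.8], [402.5, 187.1]]
```

View pics/w11.png

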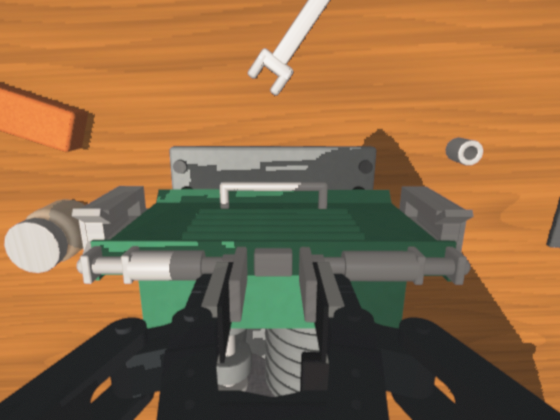

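View pics/c16.png

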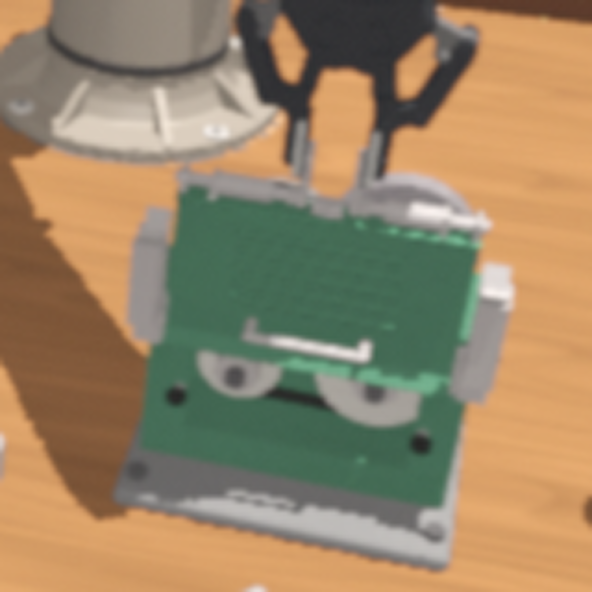

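Run:
```python
from h import *
t=cv2.imread('pics/w11.png')
r=lambda im:cv2.resize(im,None,fx=5,fy=5,interpolation=cv2.INTER_CUBIC)
cv2.imwrite('pics/c17.png',np.hstack([r(t[175:290,70:150]),r(t[175:290,395:475])]))
```

```text
(no output)
```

View pics/c17.png

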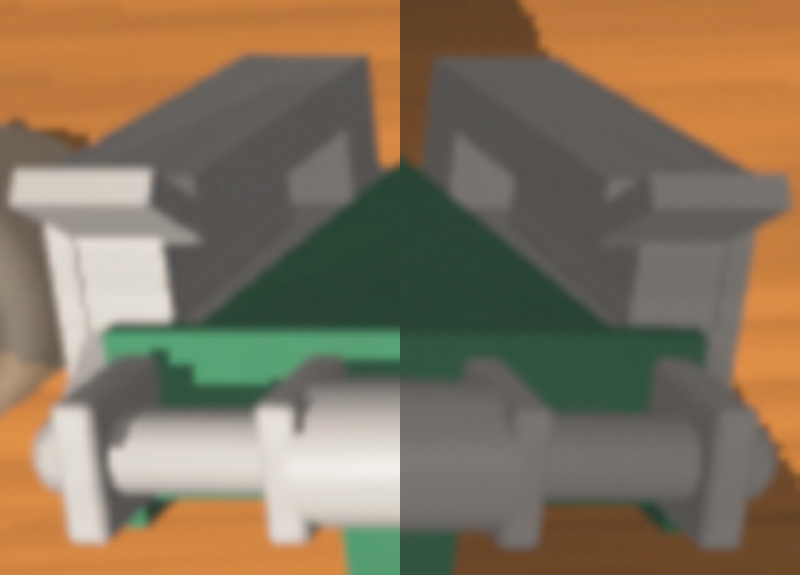

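```bash
cat >> fit.py <<'E'
try:
    w10=load('w10.png');w11=load('w11.png')
    obs=[(w10,[(146.3,167.2),(164.2,167.2),(182.5,158.7),(397.2,167.8),(380,167.2),(361.7,158.7)]),(w11,[(73,209),(101,208.6),(143.4,186.6),(472.6,210.6),(445,210),(402,187)])]
    for o in [obs[:1],obs[1:],obs]:
        r=least_squares(lambda q:np.concatenate([(proj(w,L@Rm(q[3]).T+q[:3])-np.array(v)).ravel() for w,v in o]),[.578,.2,.167,.06]); print(r.x,np.degrees(r.x[3]),abs(r.fun).max())
except IOError: pass
E
python3 fit.py
```

```text
local [[ 0.0181  0.1085  0.055 ]
 [ 0.0178  0.0929  0.055 ]
 [ 0.0134  0.0938 -0.016 ]
 [ 0.0169 -0.1086  0.055 ]
 [ 0.0173 -0.0943  0.055 ]
 [ 0.0132 -0.0943 -0.016 ]]
[0.57288793 0.20015479 0.15806795 0.04337082] 2.484964888765123 [-0.54 -0.08  0.07  0.02  0.64  0.06 -0.43 -0.18  0.09 -0.12  0.34  0.37]
[0.57298913 0.20041363 0.15800417 0.04261899] 2.441888362907445 0.5077750426934244
[0.57312803 0.20063685 0.1569804  0.04417111] 2.5308179950987246 0.8255859241482995
[0.57306186 0.20057508 0.15709673 0.04372375] 2.505186223385543 1.021033048514596
```

Emit:
jog_arm(commands=[[[0, 0, 0.35], [0, 0, 0], 0.25], [[0, 0, 0.35], [0, 0, 0], 0.25], [[0, 0, 0.35], [0, 0, 0], 0.25], [[0, 0, 0.35], [0, 0, 0], 0.25], [[0, 0, 0], [0, 0, 0], 0.25]])

```text
t: 11.7
ee_pos: [0.5717, 0.2002, 0.177]
tool_rot: [2.171, -2.268, -0.002]
ft_force: [-0.7, 0.2, -3.2]
opening: 0.0326
```

Emit:
jog_arm(commands=[[[0, 0, 0.35], [0, 0, 0], 0.25], [[0, 0, 0.35], [0, 0, 0], 0.25], [[0, 0, 0], [0, 0, 0], 0.25], [[0, 0, 0], [0, 0, 0], 0.25]])

```text
t: 12.1
ee_pos: [0.5728, 0.2005, 0.1579]
tool_rot: [2.172, -2.27, 0.0]
ft_force: [2.4, 0.1, -3.9]
opening: 0.033
```

Run:
```python
from h import *
w=snap('wrist','w12.png');s=snap('scene','s12.png'); st=robot.get_state();print(st['ee_pos'],st['ft_force'],st['moment'],R.from_rotvec(st['tool_rot']).as_matrix()[:,0])
t=cv2.imread('pics/w12.png');u=cv2.imread('pics/s12.png')
cv2.imwrite('pics/c18.png',cv2.resize(u[150:260,300:430],None,fx=5,fy=5,interpolation=cv2.INTER_CUBIC))
```

```text
[0.5729181  0.20061816 0.15837438] [ 1.44391416 -0.67124901 -3.70451946] [-0.0338063  -0.44611258 -0.03813881] [-4.39730212e-02 -9.99032705e-01 -1.68379488e-04]
```

View pics/w12.png

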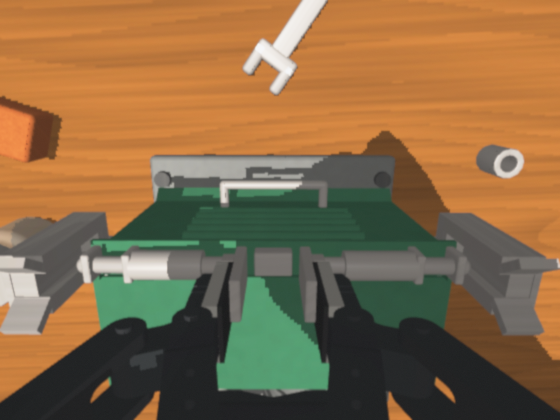

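View pics/c18.png

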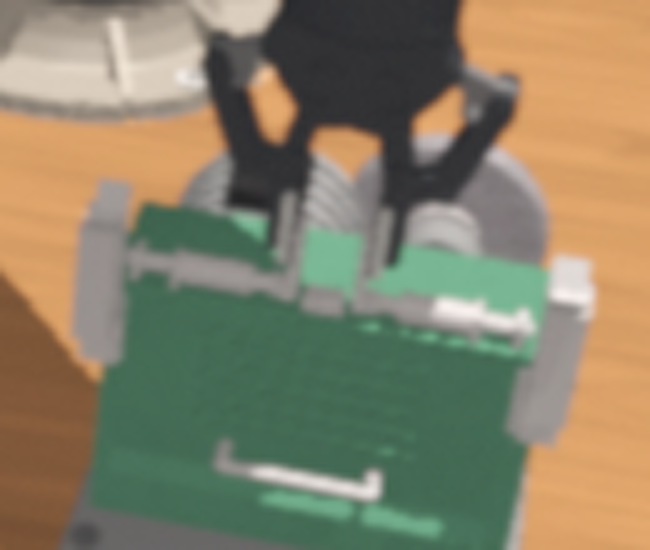

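Emit:
jog_arm(commands=[[[0, 0, 0.3], [0, 0, 0], 0.25], [[0, 0, 0.3], [0, 0, 0], 0.25], [[0, 0, 0], [0, 0, 0], 0.25], [[0, 0, 0], [0, 0, 0], 0.25]])

```text
t: 12.6
ee_pos: [0.5725, 0.2005, 0.1396]
tool_rot: [2.172, -2.269, -0.0]
ft_force: [2.3, -0.0, -4.6]
opening: 0.0331
```

Run:
```python
from h import *
w=snap('wrist','w13.png'); st=robot.get_state();print(st['ee_pos'],st['ft_force'],st['moment'],R.from_rotvec(st['tool_rot']).as_matrix()[:,0])
```

```text
[0.57263916 0.20058498 0.13990511] [ 1.26802369 -0.59523043 -3.60715059] [-1.06076022e-01 -5.17486156e-01 -4.67474383e-04] [-4.37885102e-02 -9.99040820e-01  7.93890690e-05]
```

View pics/w13.png

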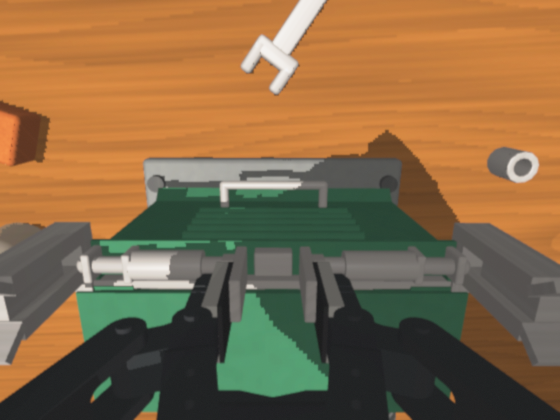

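Emit:
jog_arm(commands=[[[0, 0, 0], [0, 0, 0], 0.12], [[0, 0, 0], [0, 0, 0], 0.04], [[0, 0, 0], [0, 0, 0], -0.02], [[0, 0, 0], [0, 0, 0], -0.08], [[0, 0, 0], [0, 0, 0], -0.08]])

```text
t: 13.15
ee_pos: [0.5726, 0.2006, 0.1401]
tool_rot: [-2.172, 2.27, 0.0]
ft_force: [0.5, -0.9, -3.6]
opening: 0.046
```

Run:
```python
from h import *
w=snap('wrist','w14.png'); st=robot.get_state();print(st['ee_pos'],st['ft_force'],st['moment'],st['opening'])
t=cv2.imread('pics/w14.png')
cv2.imwrite('pics/c19.png',cv2.resize(t[200:340,70:480],None,fx=1.9,fy=1.9,interpolation=cv2.INTER_CUBIC))
```

```text
[0.57261411 0.2006535  0.14009364] [-0.15766604  0.23593606 -3.04894114] [-0.00537395 -0.11321354 -0.04075961] 0.0457793957141165
```

View pics/c19.png

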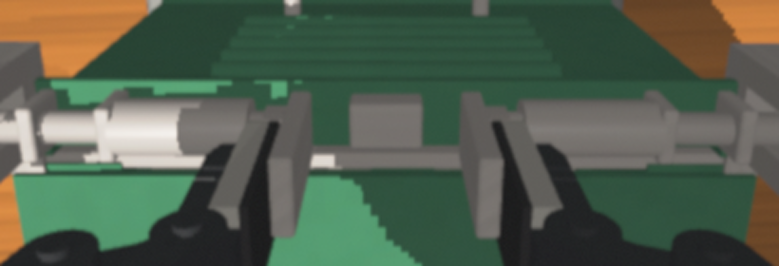

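Emit:
jog_arm(commands=[[[0, 0, 0.1], [0, 0, 0], -0.08], [[0, 0, 0.1], [0, 0, 0], -0.08], [[0, 0, 0], [0, 0, 0], -0.08], [[0, 0, 0], [0, 0, 0], -0.08]])

```text
t: 13.6
ee_pos: [0.5726, 0.2006, 0.1339]
tool_rot: [2.172, -2.269, -0.0]
ft_force: [0.5, 0.0, -4.4]
opening: 0.0466
```

Emit:
jog_arm(commands=[[[0, 0, 0.07], [0, 0, 0], -0.08], [[0, 0, 0], [0, 0, 0], -0.08], [[0, 0, 0], [0, 0, 0], -0.08]])

```text
t: 13.9
ee_pos: [0.5726, 0.2006, 0.1319]
tool_rot: [2.172, -2.269, -0.0]
ft_force: [-0.8, 0.0, -3.0]
opening: 0.0461
```

Emit:
jog_arm(commands=[[[0, 0, 0.07], [0, 0, 0], -0.08], [[0, 0, 0], [0, 0, 0], -0.08], [[0, 0, 0], [0, 0, 0], -0.08]])

```text
t: 14.2
ee_pos: [0.573, 0.2007, 0.1304]
tool_rot: [-2.172, 2.269, -0.001]
ft_force: [-1.0, -1.0, 5.0]
opening: 0.0462
```

Run:
```python
from h import *
w=snap('wrist','w15.png');u=snap('scene','s15.png')['frame'][:,:,::-1]; st=robot.get_state();print(st['ee_pos'],st['ft_force'],st['moment'],st['opening'])
cv2.imwrite('pics/c20.png',cv2.resize(u[150:270,300:430],None,fx=5,fy=5,interpolation=cv2.INTER_CUBIC))
```

```text
[0.57301654 0.20069659 0.13031523] [-0.19791493 -0.95215409  6.09024044] [-0.32223867  0.1732867  -0.03596944] 0.046473225923433316
```

View pics/w15.png

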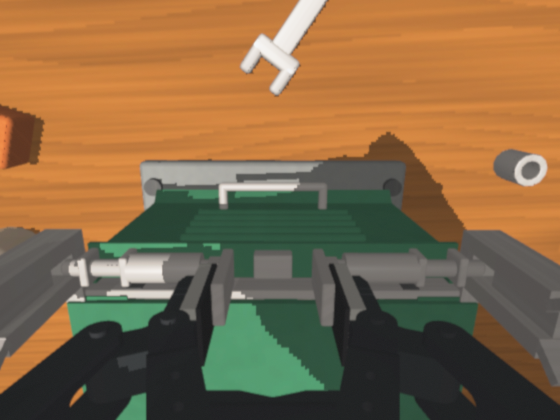

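View pics/c20.png

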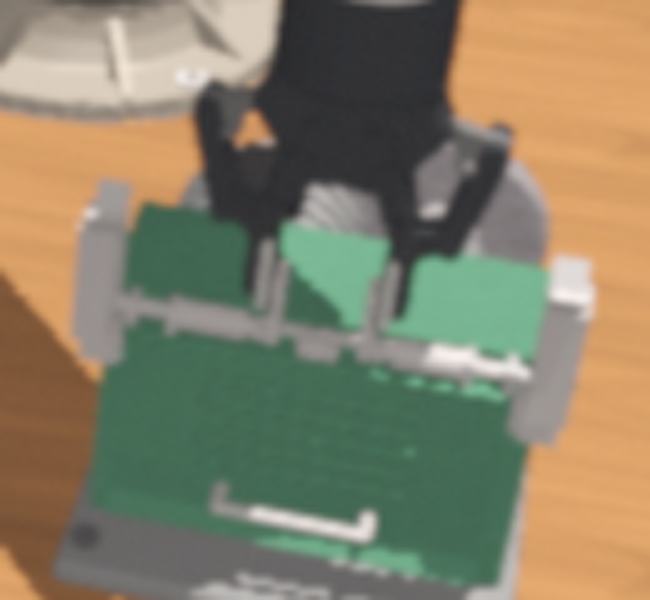

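Emit:
jog_arm(commands=[[[0, 0, 0], [0, 0, 0], -0.14], [[0, 0, 0], [0, 0, 0], -0.2], [[0, 0, 0], [0, 0, 0], -0.28], [[0, 0, 0], [0, 0, 0], -0.36], [[0, 0, 0], [0, 0, 0], -0.42], [[0, 0, 0], [0, 0, 0], -0.42]])

```text
t: 14.9
ee_pos: [0.5724, 0.2006, 0.1296]
tool_rot: [2.172, -2.269, -0.0]
ft_force: [-0.5, -0.7, -2.8]
opening: 0.0606
```

Run:
```python
from h import *
w=snap('wrist','w16.png'); st=robot.get_state();print(st['ee_pos'],st['ft_force'],st['moment'],st['opening'])
```

```text
[0.57246859 0.20064109 0.12969391] [-0.45727341 -0.48307298 -3.24540688] [-0.01175671  0.05111287 -0.02901021] 0.06076156314129861
```

View pics/w16.png

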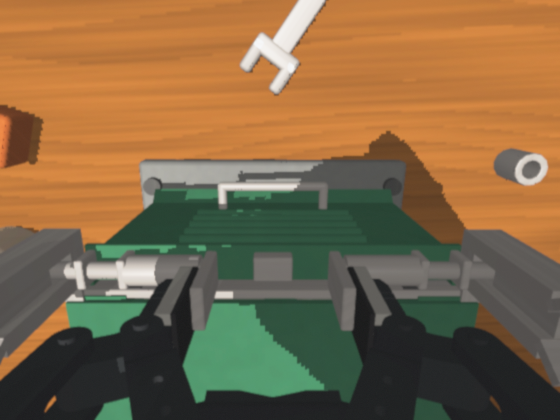

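Emit:
jog_arm(commands=[[[0, 0, 0], [0, 0, 0], -0.5], [[0, 0, 0], [0, 0, 0], -0.7], [[0, 0, 0], [0, 0, 0], -1], [[0, 0, 0], [0, 0, 0], -1], [[0, 0, 0], [0, 0, 0], -1]])

```text
t: 15.45
ee_pos: [0.5727, 0.2007, 0.1299]
tool_rot: [-2.172, 2.269, -0.0]
ft_force: [-1.4, 0.3, -0.3]
opening: 0.0853
```

Run:
```python
from h import *
w=snap('wrist','w17.png'); st=robot.get_state();print(st['ee_pos'],st['ft_force'],st['moment'],st['opening'])
t=cv2.imread('pics/w17.png')
cv2.imwrite('pics/c21.png',cv2.resize(t[200:340,60:490],None,fx=1.85,fy=1.85,interpolation=cv2.INTER_CUBIC))
```

```text
[0.57269252 0.20065668 0.12991149] [-0.3546013  -0.49160841  0.56411191] [0.01956708 0.03377316 0.00079327] 0.08537683606034065
```

View pics/c21.png

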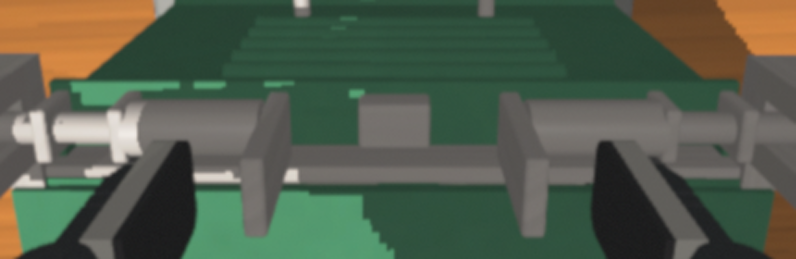

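Emit:
jog_arm(commands=[[[0, 0, -0.3], [0, 0, 0], -1], [[0, 0, -0.7], [0, 0, 0], -1], [[0, 0, -0.9], [0, 0, 0], -1], [[0, 0, -0.9], [0, 0, 0], -1], [[0, 0, -0.9], [0, 0, 0], -1], [[0, 0, -0.9], [0, 0, 0], -1], [[0, 0, -0.5], [0, 0, 0], -1], [[0, 0, 0], [0, 0, 0], -1], [[0, 0, 0], [0, 0, 0], -1]])

```text
t: 16.4
ee_pos: [0.5724, 0.2005, 0.2824]
tool_rot: [2.172, -2.269, -0.0]
ft_force: [0.2, 0.2, -0.5]
opening: 0.0854
```

Run:
```python
from h import *
w=snap('wrist','w18.png'); st=robot.get_state();print(st['ee_pos'],st['ft_force'],st['opening'])
f=lambda v:v
s=snap('scene','s18.png')
```

```text
[0.57224707 0.20036856 0.28186621] [0.16307462 0.24730785 0.03080114] 0.08563676958589823
```

View pics/w18.png

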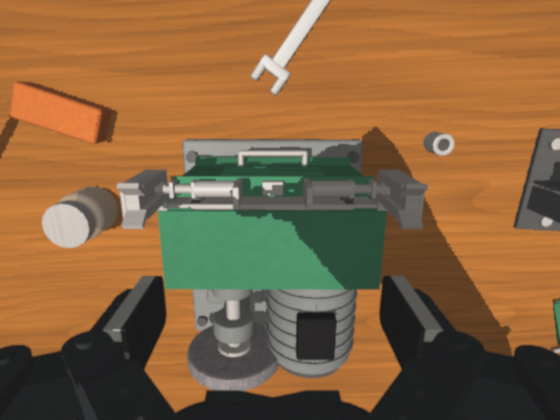

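View pics/s18.png

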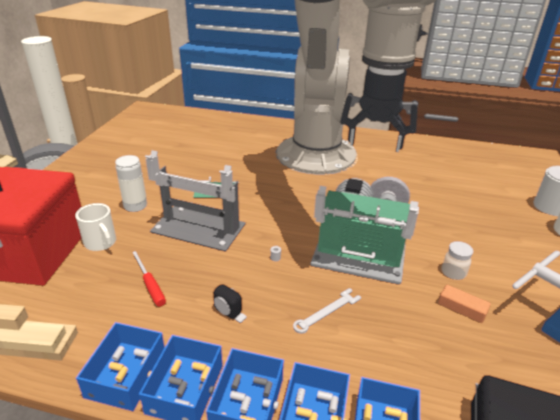

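Run:
```python
from h import *
t=cv2.imread('pics/w18.png')
cv2.imwrite('pics/c22.png',cv2.resize(t[165:235,115:430],None,fx=2.5,fy=2.5,interpolation=cv2.INTER_CUBIC))
cv2.imwrite('pics/c23.png',cv2.resize(t[170:220,220:320],None,fx=8,fy=8,interpolation=cv2.INTER_CUBIC))
```

```text
(no output)
```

View pics/c22.png

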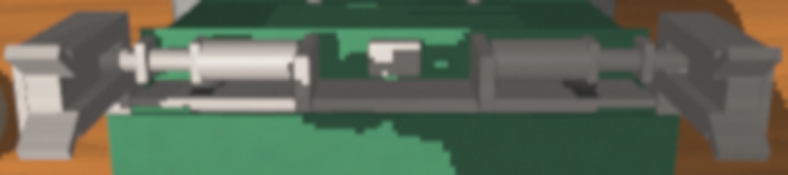

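View pics/c23.png

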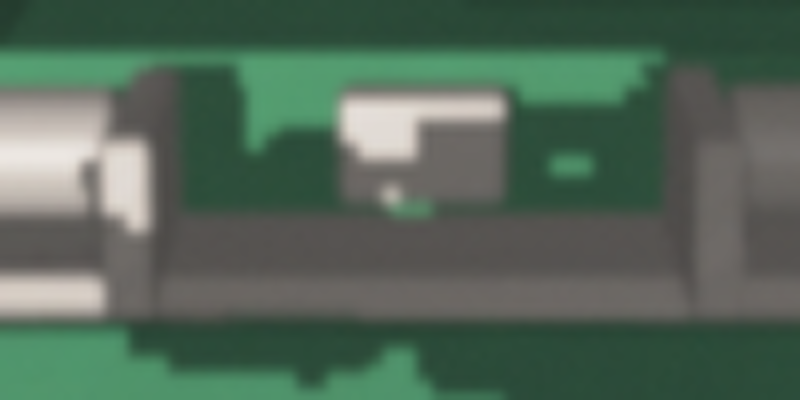

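Run:
```python
from h import *
s=load('w18.png')
a=atz(s,220+103/8,170+230/8,.191);b=atz(s,220+746/8,170+230/8,.191)
print(a,b,(a+b)/2,np.linalg.norm(a-b))
print(robot.job_done()); print(robot.get_state()['t'])
```

```text
[0.57503194 0.23070071 0.191     ] [0.5722975  0.16898665 0.191     ] [0.57366472 0.19984368 0.191     ] 0.0617746178557026
the job is handed in; nothing more can be done
None
the job is handed in; nothing more can be done
```

The belt guard now hangs in the polisher's hinge cheeks with both pins sprung out, and I handed the job in at about 16.5 s.

I squeezed the tabs to their stops and lifted the guard off the rack with drawn pins. I lowered it between the polisher's cheeks, let the pins out to about 97 mm in the grooves, and felt for the floor. The wrist force went from −3 N to about +6 N at a hinge height of about 0.158 m, which matched the 0.157 m I had worked out from the images. I then released the tabs fully and backed the arm off.

**Last checks**
- Both tabs followed the pads all the way out. Their outer faces now measure 61.8 mm apart, against 62 mm for fully out.
- The middle of the tabs lies within 1 mm of the polisher's hinge middle.
- The guard hangs in front of the belt with nothing touching it.
- The other things on the bench look unmoved in the scene picture. I compared this by eye and did not measure it.
- The highest wrist force I read was about 7 N.

**One disagreement**
- The fingertips stood about 37 mm farther back than the reported TCP implies. The wrist and scene cameras agreed on this, so I set the grasp height from the images instead.

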